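Pump up the bench pressure pump and shut it off

TASK

Charge the grey bench hand pump: with your fingertips press its round black plunger knob all the way down and let it spring fully back up, again and again, until the metal indicator pin stands fully out of the top of the pump, then push the ball-ended shut-off lever all the way over to the air-chamber side so the pressure stays in. Do not touch the pin itself, and do not pick up, push or knock over the glassware and other things standing around the pump.

Things in the scene. Friction and masses are not known exactly. Their poses are not given: they have to be found in the camera images.
- pump: Fixed hand pump: grey box 105 x 195 mm, 90 mm high, with a bare metal air chamber (lying cylinder, 68 mm diameter, top 76 mm high) along its far side, out to x = 126 mm. Origin: centre of the underside, on the table; z up, x from the plug face (with a round plug, towards the robot, turned up to 0.4 rad) to the chamber. On top, along y: plunger at y = +60 mm, pin at x = +10, y = -6 mm, lever at y = -65 mm.
- plunger_top (a point): Centre of the top face of the plunger's black mushroom knob (50 mm in diameter, 16 mm thick, flat top 40 mm wide); 140 mm above the table when up. The point moves down with the knob.
- plunger (a joint): How far the plunger is pressed, m: 0 up, 0.030 down (hard stop). A spring returns it in about 0.3 s when let go; the push grows from 6 to about 15 N. Each full stroke (27 mm or more down, then fully up) lifts the pin one click of about 3.5 mm (the first up to 8); short strokes may do nothing. Four to seven strokes are needed; further ones go idle and do no harm.
- pin_top (a point): Centre of the top of the indicator pin, a plain aluminium pin 18 mm in diameter in a dark collar of 30 mm diameter between plunger and lever; the collar's top is 96 mm above the table. The pin stays where the strokes have lifted it. It must not be touched.
- pin (a joint): How far the pin stands out of its collar, m: about 0 flush, 0.024 to 0.025 fully out (pin top then 120 mm above the table). It starts somewhere from 0 to 0.006.
- lever_tip (a point): Centre of the black ball (26 mm diameter) at the end of the shut-off lever, a steel rod 10 mm thick; it moves with the lever. The pivot lies 75 mm from it, at x = 0, y = -65 mm in the pump's frame, 112 mm above the table, in a block 70 (x) x 50 mm whose top is 115 mm above the table, with a barrel up to 125 mm.
- lever (a joint): Lever angle, rad: 0 leaning 0.5 rad back to the plug face (-x of the pump; ball then at x = -36 mm, 178 mm above the table), 0.5 upright (ball 187 mm high), 1.0 fully over to the air chamber (+x), a hard stop. It starts from 0 to 0.2. About 1 N at the ball moves it; it stays where it is left.
- jar: White plastic jar with a blue lid, 56 mm in diameter, 75 mm high, loose, beside the pump's plunger end. Origin: centre of its underside. Leave alone.
- bottle: Amber glass bottle, 54 mm in diameter, 120 mm high, loose, beside the pump's plunger end. Origin: centre of its underside. Leave alone.
- beaker: Empty glass beaker, 64 mm in diameter, 85 mm high, loose, beside the pump's lever end. Origin: centre of its underside. Leave alone.
- stopper: Dark rubber stopper, 50 mm in diameter at the top, 35 mm high, loose, beside the pump's lever end. Origin: centre of its underside. Leave alone.
- dish: White porcelain dish, 70 mm in diameter, 26 mm high, loose, in front of the pump's plug face. Origin: centre of its underside. Leave alone.
- spatula: Steel spatula, 200 mm long, lying loose on the left of the table. Origin at its underside. Leave alone.
- tin: Flat metal tin, 94 x 64 mm and 34 mm high, loose, on the right of the table. Origin: centre of its underside. Leave alone.

How it is judged:
By the outcome, as a careful person would: the job done as asked, in the order asked, and still so for the second after the job is handed in, with the robot touching nothing.
It also fails if it takes over 61 s, if anything falls off the work surface, if the arm or the gripper's body presses on something with over 40 N, if the wrist force passes 120 N, or if a joint passes its speed limit or range.

ROBOT

A 6-joint arm with a two-finger parallel gripper is mounted at the origin on the work surface. World frame = base frame: x ahead of the robot, y to its left, z up, the work surface at z = 0. Lengths are in m, angles in rad, forces in N, time in s.
With the tool pointing down it reaches from about 0.375 to 0.9 m from the base axis. Payload 3.1 kg.
Tool frame: the origin (TCP) lies midway between the tips of the shut fingers; the grasp point (between the pads) lies manip.tcp_to_grasp behind it (manip.tcp_to_grasp is the distance from the TCP to the grasp point, in m); x points along the fingers, z is the direction in which the jaws open and shut, and the axes are right-handed (so a half turn about x gives the same grasp; the last joint's range is limited). The gripper opens to 87 mm and grips with 3 to 60 N. Pads are 19 mm wide; open, the fingers measure 117 mm over their backs; the gripper's body (75 mm by 190 mm) begins 51 mm behind the grasp point.
Start: joints at [-1.292, 0.527, 1.433, -0, 1.181, -0.178], TCP at [0.276, -0.561, 0.223] pointing down, gripper open.
Joint ranges: [-3.08, 3.08], [-0.75, 2.2], [0.22, 2.44], [-1.43, 4.57], [0, 2.65], [-2.85, 2.85]. Speed limits (rad/s): [2.79, 2.79, 3.14, 3.14, 3.14, 3.14].

INTERFACE

Orientations are given as a rotation vector (axis times angle).
In Python, from workcell import manip, capture, camera_model, workorder, masks_of gives the robot as it stands. The module is installed in compiled form; this text tells all that it offers.
- The arm moves only by the shell command python3 -m handwheel 'ROWS'. ROWS is JSON, a list of rows, each an object with "delta_pos": the shift along the tool's x, y, z in mm, a list of three; "dr": the turn, a rotation vector about the tool's x, y, z in rad, a list of three; "grip": the closure, from -1 (fully open) to 1 (shut). In form: [{"delta_pos": [x, y, z], "dr": [rx, ry, rz], "grip": grip}, ...]. A call has exactly 8 rows; each row shifts and turns the commanded pose from where the row before left it, along the tool's axes as they then stand; what a row does not reach is not made up. A row lasts 1/12 s, in which the tool goes at most 41.7 mm and 7.16 degrees, less where a joint would pass 70% of its speed; a pose out of reach is approached as far as the arm can. A call with a gripper value outside its range is refused whole. The fingers move at their own pace and stop on an object; the grip force is fixed at half the most. Time passes only in rows, so rows that do not move let the fingers close, or fill a call up. It gives the time, the measured TCP pose, the force and the opening at its end, in the units of the state.
- manip.sense(): the state, without advancing time (a new reading comes with each control period).
- capture(name): name is "scene" or "top" or "wrist"; returns (picture, depth): 400x640x3 uint8, blue, green, red; 400x640 float32, m along the optical axis (not along the pixel's ray), 0 where there is no reading.
- camera_model(name): a dict with "fovy" (degrees; the focal length in pixels is half the picture's height over the tangent of half this angle, whatever the lens; pixels are square), "cx", "cy" (the principal point, pixels), "R" (3x3) and "t" (3): a world point X has camera coordinates R X + t. Camera axes: x right, y down, z forward; pixel columns grow to the right and rows downward; lengths in m; the calibration is good to about 2 mm. The wrist camera is an equidistant fisheye: a pixel r from the principal point sees the ray r / f radians off the axis. A picture is of the moment at which its call begins: read the wrist's pose just before it. camera_model takes no time and is no camera call; for the wrist camera it gives the pose at the moment of the call.
- workorder.sign_off(): hands the job in, once; it reports no verdict.
Trained networks look in the newest picture that a camera, given by its name, has taken for a name from the list of things; names that differ only in an ending like _2 or _b are one class to them, and where a whole thing is asked for, a point or a joint stands for the part that bears it (a point fixed in the world has none). Each returns a list of dicts, best first, with "conf" (0 to 1); they miss things now and then, are a little off and sometimes report something else, mostly with a low value. They report only what shows in the picture. A call takes as long as a camera call.
- masks_of(camera, target): "pixels" (400x640 bool, what is visible of it) and "xy" ([column, row] in pixels, amid what is visible of it).
The state is a dict: "time_s": time; "joints": joint angles; "joint_velocities": joint speeds; "effort": joint torques, N m; "tcp_pos": TCP position; "eef_rot": TCP orientation; "contact_force": force on the tool from outside, world axes, zero at the start; "ft_torque": the same for the moment, N m; "grip_width": finger opening in m.
Only numpy, scipy, OpenCV 4.12 (cv2) and the standard library are available. Lean on these libraries where they do the work, as an engineer would, in place of code of your own. Each camera call takes 0.05 s, during which the arm holds its last target.

## Working session

There is one attempt and no reset: what is moved stays moved. The work goes in short steps, Python scripts to look and compute and a shell command to move; the robot and the scene stay as the last step left them, time stands still between calls to the robot, and variables do not carry over. Pictures are saved under pics/ and viewed, and the job is handed in when it is done.

```bash
mkdir -p pics
cat > h.py <<'E'
import numpy as np, cv2
from workcell import manip, capture, camera_model, workorder, masks_of
def ray_pts(cam,uv,depth):
    m=camera_model(cam);f=200/np.tan(np.radians(m["fovy"])/2)
    uv=np.atleast_2d(uv).astype(float);d=np.atleast_1d(depth)
    p=np.c_[(uv[:,0]-m["cx"])/f*d,(uv[:,1]-m["cy"])/f*d,d]
    return (p-np.array(m["t"]))@np.array(m["R"])
E
python3 - <<'E'
from h import *
s=manip.sense();print({k:np.round(v,3) for k,v in s.items()},manip.tcp_to_grasp)
for c in("scene","top"):
    im,d=capture(c);cv2.imwrite(f"pics/{c}0.png",im);np.save(f"{c}0.npy",d)
    m=camera_model(c);print(c,m["fovy"],m["cx"],m["cy"],np.round(m["R"],3).tolist(),np.round(m["t"],3))
    for t in["plunger_top","pin_top","lever_tip","pump"]:
        for r in masks_of(c,t)[:2]:
            ys,xs=np.nonzero(r["pixels"]);dd=d[ys,xs];k=dd>0
            if k.sum()<3: print(t,r["conf"],"nodepth");continue
            P=ray_pts(c,np.c_[xs,ys][k],dd[k])
            print(t,round(r["conf"],2),np.round(r["xy"]),k.sum(),"med",np.round(np.median(P,0),3),"zmax",np.round(np.percentile(P[:,2],[5,50,95]),3), "min",np.round(P.min(0),3),"max",np.round(P.max(0),3))
E
```

```text
{'time_s': np.float64(0.0), 'joints': array([-1.292,  0.528,  1.434, -0.   ,  1.181, -0.179]), 'joint_velocities': array([-0.   ,  0.   , -0.   , -0.001, -0.001, -0.001]), 'effort': array([ -0.   , -44.004, -17.659,   0.063,   0.058,  -0.   ]), 'tcp_pos': array([ 0.276, -0.56 ,  0.222]), 'eef_rot': array([ 0.867,  1.393, -0.865]), 'contact_force': array([ 0.735,  0.023, -0.531]), 'ft_torque': array([ 0.003, -0.046,  0.026]), 'grip_width': np.float64(0.087)} 0.0187
scene 56.61558848531194 315.37030270709425 195.00344137449375 [[-0.53, 0.848, 0.022], [0.562, 0.37, -0.74], [-0.635, -0.38, -0.673]] [ 0.3   -0.231  1.574]
plunger_top 0.47 [361. 202.] 185 med [0.532 0.135 0.138] zmax [0.092 0.138 0.141] min [ 0.374  0.05  -0.003] max [0.552 0.158 0.142]
plunger_top 0.32 [372. 196.] 96 med [0.371 0.104 0.017] zmax [0.007 0.017 0.025] min [0.361 0.07  0.006] max [0.509 0.148 0.139]
pump 0.91 [338. 219.] 3886 med [0.568 0.087 0.074] zmax [0.009 0.074 0.137] min [ 0.262 -0.117 -0.004] max [0.655 0.185 0.196]
top 49.89331221423841 323.98934980725534 192.14673581604183 [[-0.019, -1.0, 0.0], [-0.983, 0.019, -0.182], [0.182, -0.004, -0.983]] [0.003 0.58  1.459]
plunger_top 0.64 [283. 203.] 191 med [0.527 0.134 0.139] zmax [0.094 0.139 0.145] min [0.504 0.112 0.086] max [0.556 0.163 0.147]
lever_tip 0.58 [317. 211.] 51 med [0.49  0.012 0.193] zmax [0.186 0.193 0.197] min [0.478 0.003 0.135] max [0.512 0.022 0.198]
pump 0.74 [299. 200.] 2948 med [0.533 0.071 0.087] zmax [0.009 0.087 0.139] min [ 0.45  -0.033 -0.005] max [0.65  0.183 0.198]
pump 0.29 [254. 186.] 235 med [0.609 0.239 0.073] zmax [0.027 0.073 0.08 ] min [ 0.587  0.217 -0.   ] max [0.639 0.267 0.083]
```

Run:
```python
import cv2
for c,(x,y,w,h) in{"scene":(220,120,240,180),"top":(200,120,240,180)}.items():
    im=cv2.imread(f"pics/{c}0.png");cv2.imwrite(f"pics/{c}0z.png",cv2.resize(im[y:y+h,x:x+w],None,fx=3.3,fy=3.3,interpolation=cv2.INTER_CUBIC))
```

```text
(no output)
```

View pics/scene0z.png

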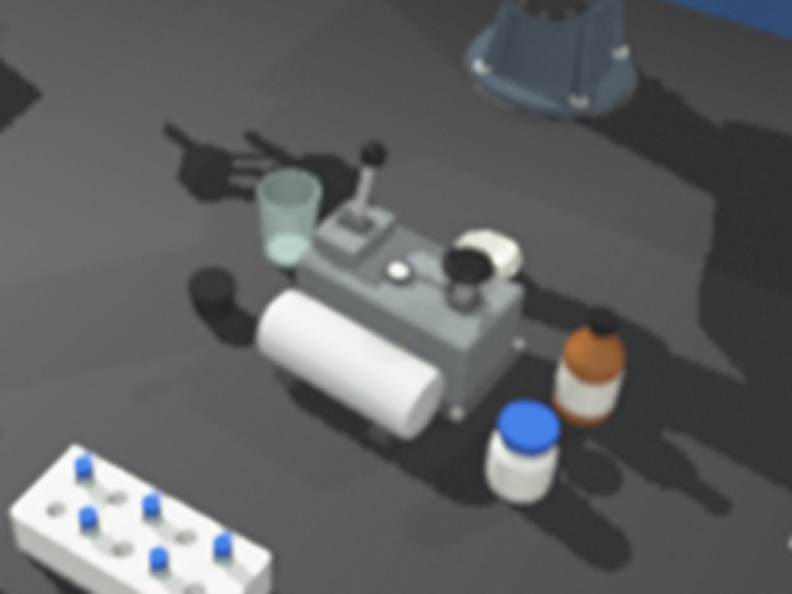

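View pics/top0z.png

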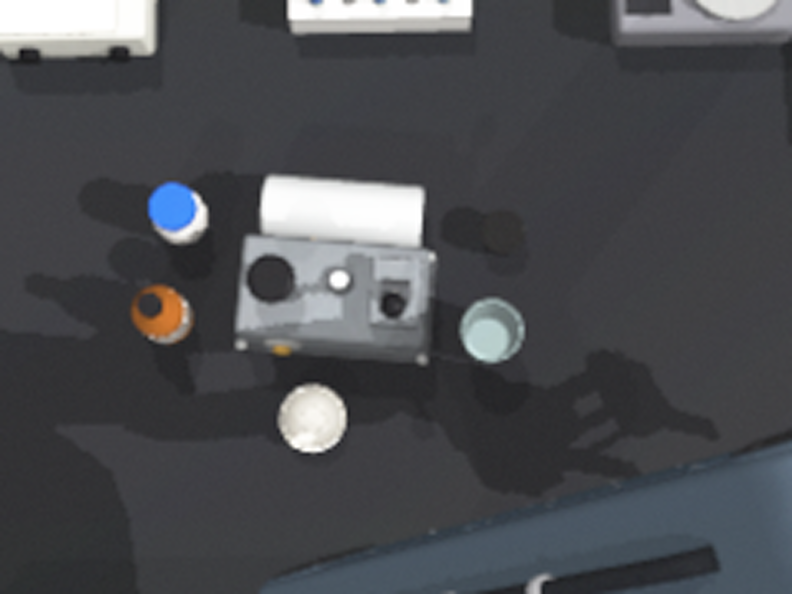

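View pics/top0.png

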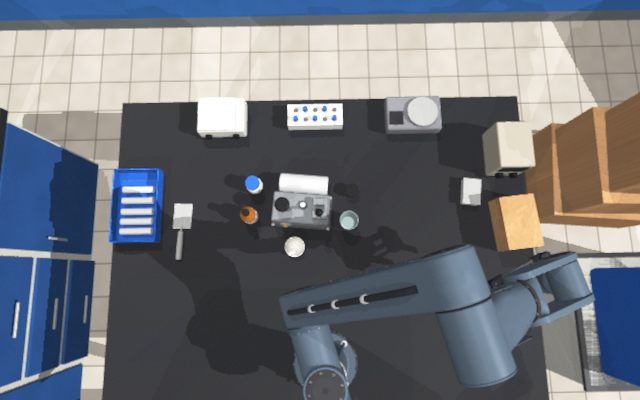

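```bash
cat >> h.py <<'E'
from scipy.spatial.transform import Rotation as Ro
def cloud(cam,d):
    ys,xs=np.nonzero(d>0);return ray_pts(cam,np.c_[xs,ys],d[ys,xs]),xs,ys
E
python3 - <<'E'
from h import *
print(np.round(Ro.from_rotvec(manip.sense()["eef_rot"]).as_matrix(),3))
for c in("scene","top"):
    P,xs,ys=cloud(c,np.load(c+"0.npy"))
    near=(P[:,0]>.4)&(P[:,0]<.7)&(P[:,1]>-.06)&(P[:,1]<.2)
    k=near&(abs(P[:,2]-.09)<.005)
    r=cv2.minAreaRect(P[k][:,:2].astype(np.float32)*1000);print(c,"box",k.sum(),r)
    for n,zl,zh in(("knob",.132,.148),("ball+",.17,.21)):
        kk=near&(P[:,2]>zl)&(P[:,2]<zh); Q=P[kk]
        if n=="knob": Q=Q[Q[:,1]>.1]
        print(n,len(Q),np.round(Q.mean(0),4),np.round((Q.min(0)+Q.max(0))/2,4),np.round(np.ptp(Q,axis=0),3),Q[:,2].max())
    # chamber axis: ridge points
    kk=near&(P[:,2]>.068)&(P[:,2]<.079)&(P[:,0]>.57);Q=P[kk];print("chamber",np.round(Q.mean(0),4),np.polyfit(Q[:,1],Q[:,0],1),Q[:,1].min(),Q[:,1].max())
E
```

```text
[[-0.     0.897  0.442]
 [ 0.     0.442 -0.897]
 [-1.     0.    -0.   ]]
scene box 959 ((520.498291015625, 54.09788513183594), (236.39894104003906, 107.47559356689453), 84.82968139648438)
knob 159 [0.5318 0.1357 0.1378] [0.5293 0.1335 0.1372] [0.046 0.05  0.01 ] 0.14233920838816286
ball+ 58 [0.497  0.0142 0.1866] [0.4956 0.0132 0.183 ] [0.023 0.023 0.026] 0.19574571132093366
chamber [0.6096 0.0745 0.0727] [-0.00526499  0.61004045] -0.019142212054589474 0.1674312924303175
top box 1026 ((518.4222412109375, 55.648704528808594), (233.33128356933594, 104.54306030273438), 84.39999389648438)
knob 174 [0.526  0.1347 0.1395] [0.5276 0.1349 0.1398] [0.048 0.047 0.015] 0.14721332010640337
ball+ 54 [0.4896 0.0128 0.1916] [0.4896 0.0125 0.1887] [0.023 0.025 0.018] 0.19764601441527826
chamber [0.6105 0.0652 0.0733] [0.09719658 0.60413774] -0.019526051454397054 0.1484098691987085
```

```bash
python3 -m handwheel '[{"delta_pos":[-10,0,0],"dr":[-0.12,0,0],"grip":1},{"delta_pos":[-10,0,0],"dr":[-0.12,0,0],"grip":1},{"delta_pos":[-10,0,0],"dr":[-0.12,0,0],"grip":1},{"delta_pos":[-10,0,0],"dr":[-0.12,0,0],"grip":1},{"delta_pos":[-10,0,0],"dr":[-0.12,0,0],"grip":1},{"delta_pos":[-10,0,0],"dr":[-0.12,0,0],"grip":1},{"delta_pos":[-10,0,0],"dr":[-0.12,0,0],"grip":1},{"delta_pos":[-10,0,0],"dr":[-0.12,0,0],"grip":1}]'
cat >> h.py <<'E'
def rel(P):
    s=manip.sense();R=Ro.from_rotvec(s["eef_rot"]).as_matrix()
    return np.round(R.T@(np.array(P)-s["tcp_pos"])*1000,1)
def st():
    s=manip.sense();R=Ro.from_rotvec(s["eef_rot"]).as_matrix()
    print(round(s["time_s"],2),"tcp",np.round(s["tcp_pos"],4),"z",np.round(R[:,2],3),"x",np.round(R[:,0],3),"F",np.round(s["contact_force"],1),"w",round(s["grip_width"],4))
E
python3 -c "
from h import *
st();print(rel([.5275,.1345,.30]))"
```

```text
time_s: 1.17
tcp_pos: [0.2762, -0.5605, 0.3031]
eef_rot: [0.116, 1.568, -0.115]
contact_force: [-0.1, -0.1, -0.3]
grip_width: 0.0414
1.17 tcp [ 0.2762 -0.5605  0.3031] z [ 0.989 -0.147  0.   ] x [ 0.  0. -1.] F [-0.1 -0.1 -0.3] w 0.0414
[  3.1 724.3 146.7]
```

```bash
python3 -m handwheel '[{"delta_pos":[0,38,9.5],"dr":[-0.053,0,0],"grip":1},{"delta_pos":[0,38,9.5],"dr":[0,0,0],"grip":1},{"delta_pos":[0,38,9.5],"dr":[0,0,0],"grip":1},{"delta_pos":[0,38,9.5],"dr":[0,0,0],"grip":1},{"delta_pos":[0,38,9.5],"dr":[0,0,0],"grip":1},{"delta_pos":[0,38,9.5],"dr":[0,0,0],"grip":1},{"delta_pos":[0,38,9.5],"dr":[0,0,0],"grip":1},{"delta_pos":[0,38,9.5],"dr":[0,0,0],"grip":1}]'
python3 -m handwheel '[{"delta_pos":[0,38,9.5],"dr":[0,0,0],"grip":1},{"delta_pos":[0,38,9.5],"dr":[0,0,0],"grip":1},{"delta_pos":[0,38,9.5],"dr":[0,0,0],"grip":1},{"delta_pos":[0,38,9.5],"dr":[0,0,0],"grip":1},{"delta_pos":[0,38,9.5],"dr":[0,0,0],"grip":1},{"delta_pos":[0,38,9.5],"dr":[0,0,0],"grip":1},{"delta_pos":[0,38,9.5],"dr":[0,0,0],"grip":1},{"delta_pos":[0,38,9.5],"dr":[0,0,0],"grip":1}]'
python3 - <<'E'
from h import *
st();print(rel([.5275,.1345,.16]))
im,d=capture("wrist");cv2.imwrite("pics/w1.png",im);m=camera_model("wrist");print(m)
for t in("plunger_top","pin_top","lever_tip"):
  for r in masks_of("wrist",t)[:2]: print(t,r["conf"],r["xy"],r["pixels"].sum())
E
```

```text
time_s: 1.83
tcp_pos: [0.3844, -0.2647, 0.3028]
eef_rot: [0.079, 1.569, -0.079]
contact_force: [0.7, 1.0, 0.4]
grip_width: 0.001
time_s: 2.5
tcp_pos: [0.4904, 0.0304, 0.3029]
eef_rot: [0.078, 1.569, -0.079]
contact_force: [0.6, -0.5, -0.3]
grip_width: 0.0007
2.5 tcp [0.4904 0.0304 0.3029] z [ 0.995 -0.1    0.001] x [ 0.001 -0.    -1.   ] F [ 0.6 -0.5 -0.3] w 0.0007
[142.9 107.3  26.4]
{'fovy': 65.70646984690485, 'cx': 322.143155959224, 'cy': 202.0399160938115, 'R': array([[ 0.99548765, -0.09482229,  0.00361539],
       [-0.0919782 , -0.95485944,  0.28245967],
       [-0.02333128, -0.28151765, -0.95927236]]), 't': array([-0.48866898,  0.02301013,  0.49103695])}
plunger_top 0.85 [344.3, 83.9] 1690
plunger_top 0.39 [322.2, 235.3] 238
pin_top 0.75 [326.4, 217.6] 663
pin_top 0.68 [352.5, 145.5] 148
lever_tip 0.84 [329.0, 214.6] 632
```

View pics/w1.png

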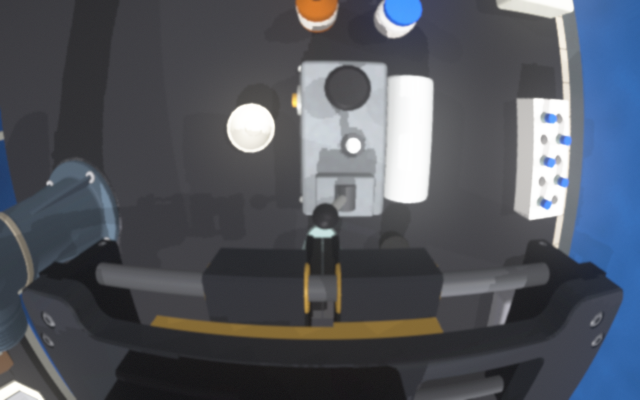

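The wrist picture shows the pump square to the tool: knob at (348,88), pin (353,146), ball (325,215). Checking the knob position via the fisheye model.

```bash
cat >> h.py <<'E'
def fish(uv,z,m):
    f=200/np.tan(np.radians(m["fovy"])/2);a=np.array(uv)-[m["cx"],m["cy"]];r=np.hypot(*a);th=r/f
    v=np.array([*(a/r*np.sin(th)),np.cos(th)]);R=np.array(m["R"]);c=-R.T@m["t"];v=R.T@v
    return np.round(c+v*(z-c[2])/v[2],4)
E
python3 - <<'E'
from h import *
m=camera_model("wrist")
print(fish((348,88),.137,m),fish((353,146),.098,m),fish((325,215),.185,m))
for uv in((304,63),(385,63),(382,214),(304,214)): print(fish(uv,.09,m))
E
```

```text
[0.5277 0.1296 0.137 ] [0.5311 0.0628 0.098 ] [0.4918 0.01   0.185 ]
[0.4827 0.1682 0.09  ]
[0.5796 0.161  0.09  ]
[ 0.5634 -0.029   0.09  ]
[ 0.4629 -0.0192  0.09  ]
```

```bash
python3 -m handwheel '[{"delta_pos":[0,35,9],"dr":[0,0,0],"grip":1},{"delta_pos":[0,35,9],"dr":[0,0,0],"grip":1},{"delta_pos":[0,35,8.5],"dr":[0,0,0],"grip":1},{"delta_pos":[28,0,0],"dr":[0,0,0],"grip":1},{"delta_pos":[28,0,0],"dr":[0,0,0],"grip":1},{"delta_pos":[28,0,0],"dr":[0,0,0],"grip":1},{"delta_pos":[28,0,0],"dr":[0,0,0],"grip":1},{"delta_pos":[21,0,0],"dr":[0,0,0],"grip":1}]'
python3 - <<'E'
from h import *
st();print(rel([.5277,.1325,.14]))
im,d=capture("wrist");cv2.imwrite("pics/w2.png",im)
E
```

```text
time_s: 3.37
tcp_pos: [0.526, 0.1282, 0.1676]
eef_rot: [0.08, 1.572, -0.081]
contact_force: [-0.2, 0.1, 0.1]
grip_width: 0.0006
3.37 tcp [0.526  0.1282 0.1676] z [ 0.995 -0.102 -0.002] x [-0.003 -0.001 -1.   ] F [-0.2  0.1  0.1] w 0.0006
[27.6  4.4  1.3]
```

View pics/w2.png

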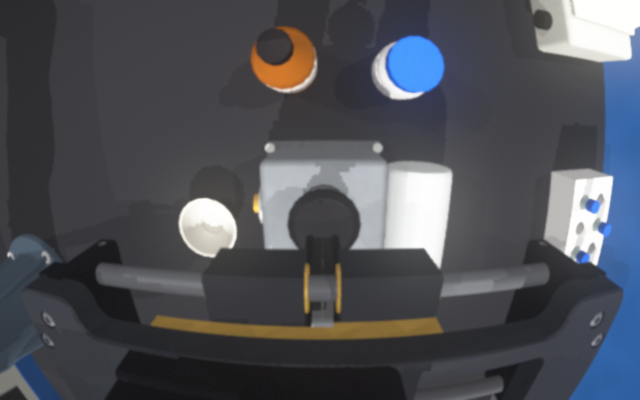

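```bash
python3 -m handwheel '[{"delta_pos":[9,2,1],"dr":[0,0,0],"grip":1},{"delta_pos":[9,1.5,0],"dr":[0,0,0],"grip":1},{"delta_pos":[9,0,0],"dr":[0,0,0],"grip":1},{"delta_pos":[7,0,0],"dr":[0,0,0],"grip":1},{"delta_pos":[7,0,0],"dr":[0,0,0],"grip":1},{"delta_pos":[7,0,0],"dr":[0,0,0],"grip":1},{"delta_pos":[7,0,0],"dr":[0,0,0],"grip":1},{"delta_pos":[1.5,0,0],"dr":[0,0,0],"grip":1}]'
```

```text
time_s: 4.08
tcp_pos: [0.5296, 0.1333, 0.1147]
eef_rot: [0.078, 1.566, -0.079]
contact_force: [-2.5, -1.0, 13.9]
grip_width: 0.0004
```

```bash
python3 -m handwheel '[{"delta_pos":[3,0,0],"dr":[0,0,0],"grip":1},{"delta_pos":[2,0,0],"dr":[0,0,0],"grip":1},{"delta_pos":[0,0,0],"dr":[0,0,0],"grip":1},{"delta_pos":[0,0,0],"dr":[0,0,0],"grip":1},{"delta_pos":[0,0,0],"dr":[0,0,0],"grip":1},{"delta_pos":[0,0,0],"dr":[0,0,0],"grip":1},{"delta_pos":[0,0,0],"dr":[0,0,0],"grip":1},{"delta_pos":[0,0,0],"dr":[0,0,0],"grip":1}]'
```

```text
time_s: 4.75
tcp_pos: [0.5295, 0.1333, 0.1105]
eef_rot: [0.078, 1.566, -0.078]
contact_force: [-3.4, -1.8, 13.7]
grip_width: 0.0004
```

```bash
python3 -m handwheel '[{"delta_pos":[2,0,0],"dr":[0,0,0],"grip":1},{"delta_pos":[1.5,0,0],"dr":[0,0,0],"grip":1},{"delta_pos":[0,0,0],"dr":[0,0,0],"grip":1},{"delta_pos":[0,0,0],"dr":[0,0,0],"grip":1},{"delta_pos":[0,0,0],"dr":[0,0,0],"grip":1},{"delta_pos":[0,0,0],"dr":[0,0,0],"grip":1},{"delta_pos":[0,0,0],"dr":[0,0,0],"grip":1},{"delta_pos":[0,0,0],"dr":[0,0,0],"grip":1}]'
```

```text
time_s: 5.42
tcp_pos: [0.5296, 0.1333, 0.1102]
eef_rot: [0.077, 1.564, -0.078]
contact_force: [-8.1, -2.6, 33.5]
grip_width: 0.0006
```

```bash
python3 -m handwheel '[{"delta_pos":[-15,0,0],"dr":[0,0,0],"grip":1},{"delta_pos":[-15,0,0],"dr":[0,0,0],"grip":1},{"delta_pos":[-15,0,0],"dr":[0,0,0],"grip":1},{"delta_pos":[0,0,0],"dr":[0,0,0],"grip":1},{"delta_pos":[0,0,0],"dr":[0,0,0],"grip":1},{"delta_pos":[0,0,0],"dr":[0,0,0],"grip":1},{"delta_pos":[0,0,0],"dr":[0,0,0],"grip":1},{"delta_pos":[0,0,0],"dr":[0,0,0],"grip":1}]'
python3 - <<'E'
from h import *
for c in("scene","wrist"):
    im,d=capture(c);cv2.imwrite(f"pics/{c}3.png",im)
    if c=="scene":
        cv2.imwrite("pics/scene3z.png",cv2.resize(im[150:240,290:420],None,fx=6,fy=6,interpolation=cv2.INTER_CUBIC))
        np.save("scene3.npy",d)
st()
E
```

```text
time_s: 6.08
tcp_pos: [0.5276, 0.1336, 0.1484]
eef_rot: [0.078, 1.572, -0.079]
contact_force: [1.5, -0.2, 0.8]
grip_width: 0.0004
6.18 tcp [0.5279 0.1336 0.1487] z [ 0.995 -0.1   -0.002] x [-0.002 -0.    -1.   ] F [0.2 0.  0.3] w 0.0006
```

View pics/scene3z.png

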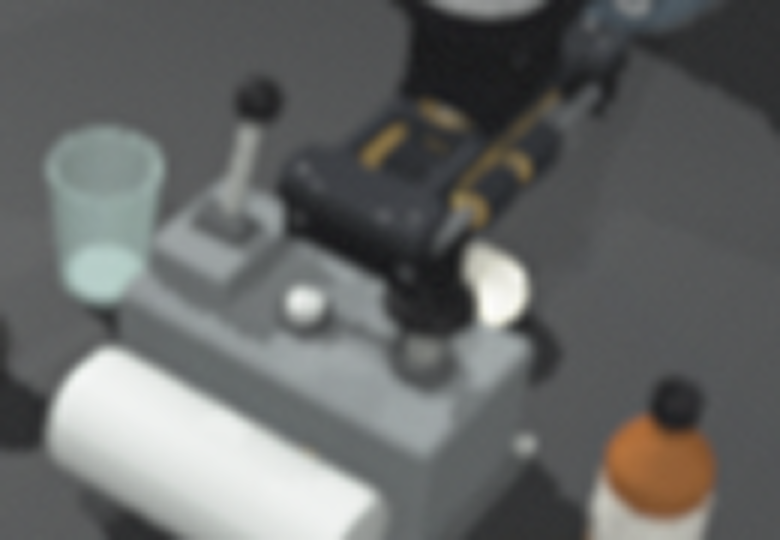

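View pics/wrist3.png

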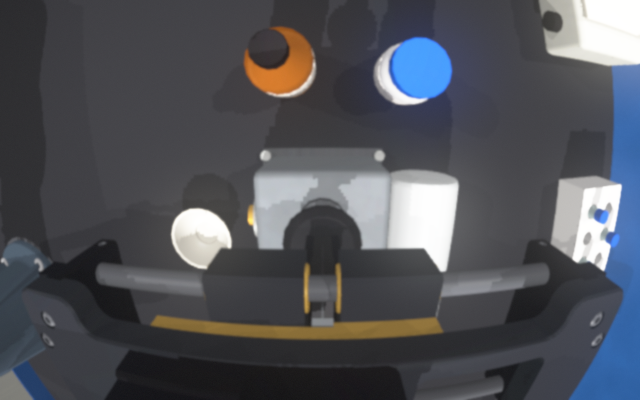

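```bash
python3 -m handwheel '[{"delta_pos":[15,0,0],"dr":[0,0,0],"grip":1},{"delta_pos":[15,0,0],"dr":[0,0,0],"grip":1},{"delta_pos":[10,0,0],"dr":[0,0,0],"grip":1},{"delta_pos":[4,0,0],"dr":[0,0,0],"grip":1},{"delta_pos":[0.5,0,0],"dr":[0,0,0],"grip":1},{"delta_pos":[0,0,0],"dr":[0,0,0],"grip":1},{"delta_pos":[0,0,0],"dr":[0,0,0],"grip":1},{"delta_pos":[0,0,0],"dr":[0,0,0],"grip":1}]'
python3 -m handwheel '[{"delta_pos":[-15,0,0],"dr":[0,0,0],"grip":1},{"delta_pos":[-15,0,0],"dr":[0,0,0],"grip":1},{"delta_pos":[-15,0,0],"dr":[0,0,0],"grip":1},{"delta_pos":[0,0,0],"dr":[0,0,0],"grip":1},{"delta_pos":[0,0,0],"dr":[0,0,0],"grip":1},{"delta_pos":[0,0,0],"dr":[0,0,0],"grip":1},{"delta_pos":[0,0,0],"dr":[0,0,0],"grip":1},{"delta_pos":[0,0,0],"dr":[0,0,0],"grip":1}]'
```

```text
time_s: 6.85
tcp_pos: [0.5303, 0.1339, 0.1102]
eef_rot: [0.079, 1.564, -0.078]
contact_force: [-6.9, -0.5, 35.2]
grip_width: 0.0005
time_s: 7.52
tcp_pos: [0.5275, 0.1336, 0.1488]
eef_rot: [0.078, 1.572, -0.079]
contact_force: [0.1, -0.5, 0.0]
grip_width: 0.0003
```

Good stroke. Repeating.

```bash
python3 -m handwheel '[{"delta_pos":[15,0,0],"dr":[0,0,0],"grip":1},{"delta_pos":[15,0,0],"dr":[0,0,0],"grip":1},{"delta_pos":[10,0,0],"dr":[0,0,0],"grip":1},{"delta_pos":[5,0,0],"dr":[0,0,0],"grip":1},{"delta_pos":[0,0,0],"dr":[0,0,0],"grip":1},{"delta_pos":[0,0,0],"dr":[0,0,0],"grip":1},{"delta_pos":[0,0,0],"dr":[0,0,0],"grip":1},{"delta_pos":[0,0,0],"dr":[0,0,0],"grip":1}]'
python3 -m handwheel '[{"delta_pos":[-15,0,0],"dr":[0,0,0],"grip":1},{"delta_pos":[-15,0,0],"dr":[0,0,0],"grip":1},{"delta_pos":[-15,0,0],"dr":[0,0,0],"grip":1},{"delta_pos":[0,0,0],"dr":[0,0,0],"grip":1},{"delta_pos":[0,0,0],"dr":[0,0,0],"grip":1},{"delta_pos":[0,0,0],"dr":[0,0,0],"grip":1},{"delta_pos":[0,0,0],"dr":[0,0,0],"grip":1},{"delta_pos":[0,0,0],"dr":[0,0,0],"grip":1}]'
python3 -m handwheel '[{"delta_pos":[15,0,0],"dr":[0,0,0],"grip":1},{"delta_pos":[15,0,0],"dr":[0,0,0],"grip":1},{"delta_pos":[10,0,0],"dr":[0,0,0],"grip":1},{"delta_pos":[5,0,0],"dr":[0,0,0],"grip":1},{"delta_pos":[0,0,0],"dr":[0,0,0],"grip":1},{"delta_pos":[0,0,0],"dr":[0,0,0],"grip":1},{"delta_pos":[0,0,0],"dr":[0,0,0],"grip":1},{"delta_pos":[0,0,0],"dr":[0,0,0],"grip":1}]'
python3 -m handwheel '[{"delta_pos":[-15,0,0],"dr":[0,0,0],"grip":1},{"delta_pos":[-15,0,0],"dr":[0,0,0],"grip":1},{"delta_pos":[-15,0,0],"dr":[0,0,0],"grip":1},{"delta_pos":[0,0,0],"dr":[0,0,0],"grip":1},{"delta_pos":[0,0,0],"dr":[0,0,0],"grip":1},{"delta_pos":[0,0,0],"dr":[0,0,0],"grip":1},{"delta_pos":[0,0,0],"dr":[0,0,0],"grip":1},{"delta_pos":[0,0,0],"dr":[0,0,0],"grip":1}]'
python3 -m handwheel '[{"delta_pos":[15,0,0],"dr":[0,0,0],"grip":1},{"delta_pos":[15,0,0],"dr":[0,0,0],"grip":1},{"delta_pos":[10,0,0],"dr":[0,0,0],"grip":1},{"delta_pos":[5,0,0],"dr":[0,0,0],"grip":1},{"delta_pos":[0,0,0],"dr":[0,0,0],"grip":1},{"delta_pos":[0,0,0],"dr":[0,0,0],"grip":1},{"delta_pos":[0,0,0],"dr":[0,0,0],"grip":1},{"delta_pos":[0,0,0],"dr":[0,0,0],"grip":1}]'
python3 -m handwheel '[{"delta_pos":[-15,0,0],"dr":[0,0,0],"grip":1},{"delta_pos":[-15,0,0],"dr":[0,0,0],"grip":1},{"delta_pos":[-15,0,0],"dr":[0,0,0],"grip":1},{"delta_pos":[0,0,0],"dr":[0,0,0],"grip":1},{"delta_pos":[0,0,0],"dr":[0,0,0],"grip":1},{"delta_pos":[0,0,0],"dr":[0,0,0],"grip":1},{"delta_pos":[0,0,0],"dr":[0,0,0],"grip":1},{"delta_pos":[0,0,0],"dr":[0,0,0],"grip":1}]'
python3 - <<'E'
from h import *
im,d=capture("scene");cv2.imwrite("pics/scene4z.png",cv2.resize(im[150:240,290:420],None,fx=6,fy=6,interpolation=cv2.INTER_CUBIC))
P0,_,_=cloud("scene",np.load("scene0.npy"))
for nm,dd in(("0",np.load("scene0.npy")),("1",np.load("scene3.npy")),("5",d)):
    P,xs,ys=cloud("scene",dd)
    k=(np.hypot(P[:,0]-.531,P[:,1]-.066)<.02)&(P[:,2]>.09)&(P[:,2]<.13)
    print(nm,np.round(np.sort(P[k][:,2])[-25:],4))
E
```

```text
time_s: 8.18
tcp_pos: [0.53, 0.1338, 0.1102]
eef_rot: [0.078, 1.564, -0.078]
contact_force: [-6.3, -0.5, 37.0]
grip_width: 0.0007
time_s: 8.85
tcp_pos: [0.5274, 0.1336, 0.1487]
eef_rot: [0.078, 1.572, -0.079]
contact_force: [-0.4, 0.0, 0.8]
grip_width: 0.0005
time_s: 9.52
tcp_pos: [0.53, 0.1338, 0.1102]
eef_rot: [0.078, 1.564, -0.078]
contact_force: [-6.4, -1.1, 37.1]
grip_width: 0.0003
time_s: 10.18
tcp_pos: [0.5274, 0.1336, 0.1487]
eef_rot: [0.078, 1.572, -0.079]
contact_force: [-0.0, 0.3, 0.2]
grip_width: 0.0004
time_s: 10.85
tcp_pos: [0.53, 0.1338, 0.1102]
eef_rot: [0.078, 1.564, -0.078]
contact_force: [-7.0, -0.5, 36.2]
grip_width: 0.0003
time_s: 11.52
tcp_pos: [0.5274, 0.1336, 0.1487]
eef_rot: [0.078, 1.572, -0.079]
contact_force: [-0.5, 0.5, -0.2]
grip_width: 0.0004
0 [0.0951 0.0952 0.0952 0.0953 0.0953 0.0954 0.0955 0.0955 0.0957 0.0957
 0.0958 0.0961 0.0962 0.0962 0.0963 0.0963 0.0963 0.0968 0.0971 0.0971
 0.0976 0.0976 0.0977 0.0981 0.0987]
1 [0.0969 0.0973 0.0988 0.099  0.1    0.1    0.1001 0.1004 0.1007 0.1013
 0.1013 0.1016 0.1018 0.1019 0.1021 0.1024 0.1028 0.1028 0.103  0.1034
 0.1037 0.104  0.1041 0.1044 0.1054]
5 [0.11   0.1115 0.1127 0.1142 0.1147 0.1148 0.1148 0.1149 0.115  0.1153
 0.1153 0.1155 0.1156 0.1157 0.1158 0.1164 0.1167 0.117  0.117  0.1173
 0.1175 0.1176 0.1182 0.1185 0.1185]
```

View pics/scene4z.png

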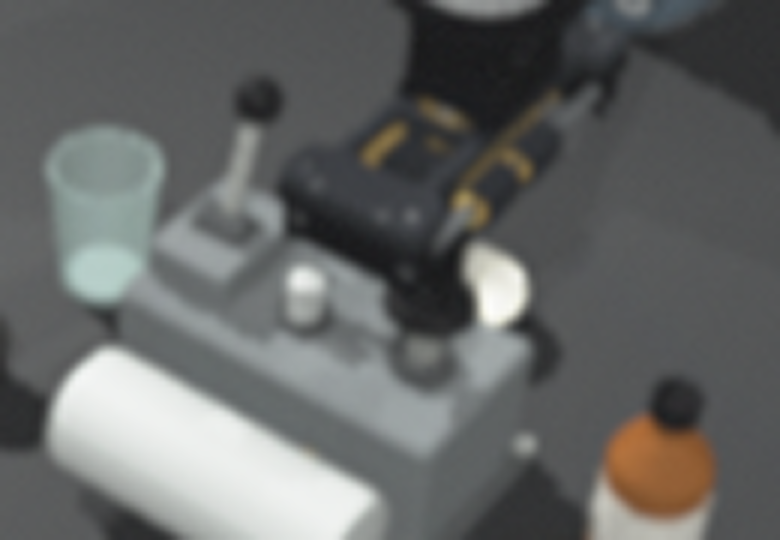

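The pin has risen at about (305,280) in the crop, top about 116–118 mm. Extra strokes do no harm, so three more.

```bash
python3 -m handwheel '[{"delta_pos":[15,0,0],"dr":[0,0,0],"grip":1},{"delta_pos":[15,0,0],"dr":[0,0,0],"grip":1},{"delta_pos":[10,0,0],"dr":[0,0,0],"grip":1},{"delta_pos":[5,0,0],"dr":[0,0,0],"grip":1},{"delta_pos":[0,0,0],"dr":[0,0,0],"grip":1},{"delta_pos":[0,0,0],"dr":[0,0,0],"grip":1},{"delta_pos":[0,0,0],"dr":[0,0,0],"grip":1},{"delta_pos":[0,0,0],"dr":[0,0,0],"grip":1}]'
python3 -m handwheel '[{"delta_pos":[-15,0,0],"dr":[0,0,0],"grip":1},{"delta_pos":[-15,0,0],"dr":[0,0,0],"grip":1},{"delta_pos":[-15,0,0],"dr":[0,0,0],"grip":1},{"delta_pos":[0,0,0],"dr":[0,0,0],"grip":1},{"delta_pos":[0,0,0],"dr":[0,0,0],"grip":1},{"delta_pos":[0,0,0],"dr":[0,0,0],"grip":1},{"delta_pos":[0,0,0],"dr":[0,0,0],"grip":1},{"delta_pos":[0,0,0],"dr":[0,0,0],"grip":1}]'
python3 -c "
from h import *
im,d=capture('scene');np.save('s6.npy',d)"
python3 -m handwheel '[{"delta_pos":[15,0,0],"dr":[0,0,0],"grip":1},{"delta_pos":[15,0,0],"dr":[0,0,0],"grip":1},{"delta_pos":[10,0,0],"dr":[0,0,0],"grip":1},{"delta_pos":[5,0,0],"dr":[0,0,0],"grip":1},{"delta_pos":[0,0,0],"dr":[0,0,0],"grip":1},{"delta_pos":[0,0,0],"dr":[0,0,0],"grip":1},{"delta_pos":[0,0,0],"dr":[0,0,0],"grip":1},{"delta_pos":[0,0,0],"dr":[0,0,0],"grip":1}]'
python3 -m handwheel '[{"delta_pos":[-15,0,0],"dr":[0,0,0],"grip":1},{"delta_pos":[-15,0,0],"dr":[0,0,0],"grip":1},{"delta_pos":[-15,0,0],"dr":[0,0,0],"grip":1},{"delta_pos":[0,0,0],"dr":[0,0,0],"grip":1},{"delta_pos":[0,0,0],"dr":[0,0,0],"grip":1},{"delta_pos":[0,0,0],"dr":[0,0,0],"grip":1},{"delta_pos":[0,0,0],"dr":[0,0,0],"grip":1},{"delta_pos":[0,0,0],"dr":[0,0,0],"grip":1}]'
python3 -c "
from h import *
im,d=capture('scene');np.save('s7.npy',d)"
python3 -m handwheel '[{"delta_pos":[15,0,0],"dr":[0,0,0],"grip":1},{"delta_pos":[15,0,0],"dr":[0,0,0],"grip":1},{"delta_pos":[10,0,0],"dr":[0,0,0],"grip":1},{"delta_pos":[5,0,0],"dr":[0,0,0],"grip":1},{"delta_pos":[0,0,0],"dr":[0,0,0],"grip":1},{"delta_pos":[0,0,0],"dr":[0,0,0],"grip":1},{"delta_pos":[0,0,0],"dr":[0,0,0],"grip":1},{"delta_pos":[0,0,0],"dr":[0,0,0],"grip":1}]'
python3 -m handwheel '[{"delta_pos":[-15,0,0],"dr":[0,0,0],"grip":1},{"delta_pos":[-15,0,0],"dr":[0,0,0],"grip":1},{"delta_pos":[-15,0,0],"dr":[0,0,0],"grip":1},{"delta_pos":[0,0,0],"dr":[0,0,0],"grip":1},{"delta_pos":[0,0,0],"dr":[0,0,0],"grip":1},{"delta_pos":[0,0,0],"dr":[0,0,0],"grip":1},{"delta_pos":[0,0,0],"dr":[0,0,0],"grip":1},{"delta_pos":[0,0,0],"dr":[0,0,0],"grip":1}]'
python3 - <<'E'
from h import *
im,d=capture("scene");cv2.imwrite("pics/scene8z.png",cv2.resize(im[150:240,290:420],None,fx=6,fy=6,interpolation=cv2.INTER_CUBIC))
for nm,dd in(("6",np.load("s6.npy")),("7",np.load("s7.npy")),("8",d)):
    P,xs,ys=cloud("scene",dd)
    k=(np.hypot(P[:,0]-.531,P[:,1]-.066)<.02)&(P[:,2]>.09)&(P[:,2]<.13)
    print(nm,np.round(np.sort(P[k][:,2])[-15:],4))
E
```

```text
time_s: 12.23
tcp_pos: [0.5302, 0.1338, 0.1102]
eef_rot: [0.078, 1.564, -0.078]
contact_force: [-6.7, -0.3, 34.8]
grip_width: 0.0006
time_s: 12.9
tcp_pos: [0.5274, 0.1336, 0.1487]
eef_rot: [0.078, 1.572, -0.079]
contact_force: [0.0, 0.6, -0.0]
grip_width: 0.0004
time_s: 13.62
tcp_pos: [0.5302, 0.1338, 0.1102]
eef_rot: [0.078, 1.564, -0.078]
contact_force: [-6.4, -0.2, 35.2]
grip_width: 0.0005
time_s: 14.28
tcp_pos: [0.5274, 0.1336, 0.1487]
eef_rot: [0.078, 1.572, -0.079]
contact_force: [-0.1, 0.7, -0.4]
grip_width: 0.0002
time_s: 15.0
tcp_pos: [0.5302, 0.1338, 0.1102]
eef_rot: [0.079, 1.564, -0.078]
contact_force: [-6.2, 0.1, 35.0]
grip_width: 0.0001
time_s: 15.67
tcp_pos: [0.5274, 0.1335, 0.1487]
eef_rot: [0.078, 1.572, -0.079]
contact_force: [-0.2, -0.6, -0.3]
grip_width: 0.0006
6 [0.1186 0.1187 0.1189 0.1194 0.1197 0.1197 0.12   0.1203 0.1208 0.1209
 0.1222 0.1223 0.1226 0.1234 0.1241]
7 [0.1193 0.1193 0.1195 0.1196 0.1196 0.1197 0.1198 0.12   0.12   0.1208
 0.1211 0.1213 0.1216 0.1222 0.1229]
8 [0.1189 0.1191 0.1192 0.1194 0.1196 0.1197 0.1205 0.1205 0.1209 0.1209
 0.121  0.1212 0.1212 0.1214 0.123 ]
```

View pics/scene8z.png

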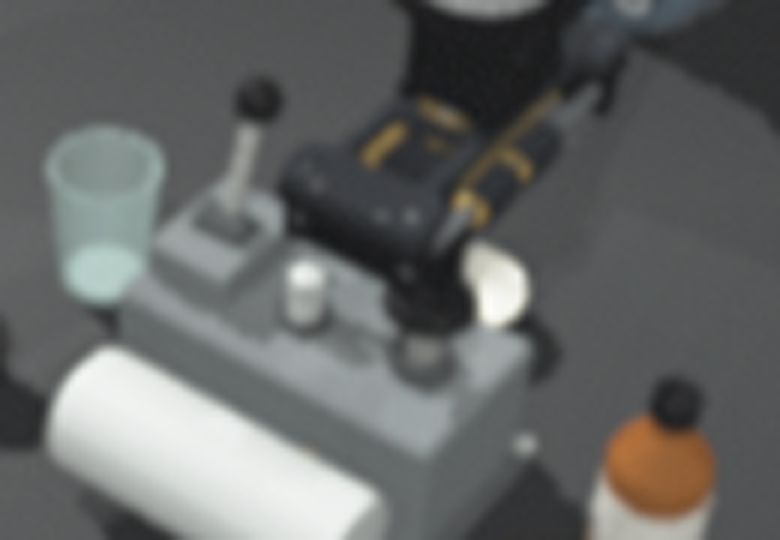

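Pin stays at 120 mm over the last three strokes: fully out, and the knob is up. Now the lever: up, over to the plug side of the ball.

```bash
python3 -m handwheel '[{"delta_pos":[-37,0,0],"dr":[0,0,0],"grip":1},{"delta_pos":[-37,0,0],"dr":[0,0,0],"grip":1},{"delta_pos":[-37,0,0],"dr":[0,0,0],"grip":1},{"delta_pos":[0,-31,-20],"dr":[0,0,0],"grip":1},{"delta_pos":[0,-31,-20],"dr":[0,0,0],"grip":1},{"delta_pos":[0,-31,-20],"dr":[0,0,0],"grip":1},{"delta_pos":[0,-31,-20],"dr":[0,0,0],"grip":1},{"delta_pos":[0,0,0],"dr":[0,0,0],"grip":1}]'
python3 - <<'E'
from h import *
st()
for c in ("top","scene","wrist"):
    im,d=capture(c)
    if c=="wrist": cv2.imwrite("pics/w9.png",im);continue
    P,_,_=cloud(c,d)
    k=(np.hypot(P[:,0]-.491,P[:,1]-.012)<.025)&(P[:,2]>.165)&(P[:,2]<.205);Q=P[k]
    print(c,len(Q),np.round(Q.mean(0),4),np.round((Q.min(0)+Q.max(0))/2,4),Q[:,2].max())
print(rel([.4918,.0125,.183]))
E
```

```text
time_s: 16.38
tcp_pos: [0.4315, 0.0154, 0.2602]
eef_rot: [0.08, 1.575, -0.083]
contact_force: [-0.2, 0.3, 0.4]
grip_width: 0.0004
16.38 tcp [0.4315 0.0154 0.2602] z [ 0.995 -0.104 -0.006] x [-0.006 -0.001 -1.   ] F [-0.2  0.3  0.4] w 0.0004<stdin>:8: RuntimeWarning: Mean of empty slice.
  ret = um.true_divide(
Traceback (most recent call last):
ValueError: zero-size array to reduction operation minimum which has no identity
```

Run:
```python
from h import *
st()
im,d=capture("wrist");cv2.imwrite("pics/w9.png",im);print(rel([.4918,.0125,.183]))
for r in masks_of("wrist","lever_tip")[:2]: print(r["conf"],r["xy"],r["pixels"].sum(),fish(r["xy"],.185,camera_model("wrist")))
```

```text
16.43 tcp [0.4341 0.0167 0.2606] z [ 0.995 -0.104 -0.002] x [-0.002  0.    -1.   ] F [-0.4  0.5  0.4] w 0.0006
[77.9  0.7 56.2]
0.76 [391.7, 209.9] 841 [0.4949 0.0119 0.185 ]
0.38 [407.3, 68.8] 2021 [0.5148 0.1249 0.185 ]
```

View pics/w9.png

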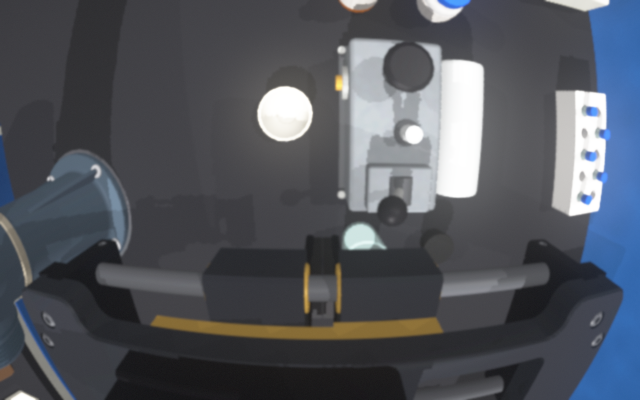

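```bash
python3 -m handwheel '[{"delta_pos":[30,0,0],"dr":[0,0,0],"grip":1},{"delta_pos":[30,0,0],"dr":[0,0,0],"grip":1},{"delta_pos":[30,0,0],"dr":[0,0,0],"grip":1},{"delta_pos":[0,0,0],"dr":[0,0,0],"grip":1},{"delta_pos":[0,0,10],"dr":[0,0,0],"grip":1},{"delta_pos":[0,0,10],"dr":[0,0,0],"grip":1},{"delta_pos":[0,0,10],"dr":[0,0,0],"grip":1},{"delta_pos":[0,0,10],"dr":[0,0,0],"grip":1}]'
python3 -m handwheel '[{"delta_pos":[0,0,7],"dr":[0,0,0],"grip":1},{"delta_pos":[0,0,7],"dr":[0,0,0],"grip":1},{"delta_pos":[0,0,7],"dr":[0,0,0],"grip":1},{"delta_pos":[0,0,7],"dr":[0,0,0],"grip":1},{"delta_pos":[0,0,5],"dr":[0,0,0],"grip":1},{"delta_pos":[0,0,3],"dr":[0,0,0],"grip":1},{"delta_pos":[0,0,0],"dr":[0,0,0],"grip":1},{"delta_pos":[0,0,0],"dr":[0,0,0],"grip":1}]'
python3 - <<'E'
from h import *
st()
im,d=capture("scene");cv2.imwrite("pics/s10.png",cv2.resize(im[150:240,290:420],None,fx=6,fy=6,interpolation=cv2.INTER_CUBIC))
E
```

```text
time_s: 17.2
tcp_pos: [0.4787, 0.0142, 0.1727]
eef_rot: [0.078, 1.566, -0.078]
contact_force: [-1.5, 0.2, 0.6]
grip_width: 0.0007
time_s: 17.87
tcp_pos: [0.5121, 0.0106, 0.171]
eef_rot: [0.078, 1.569, -0.079]
contact_force: [0.3, 0.3, 0.4]
grip_width: 0.0007
17.87 tcp [0.5121 0.0106 0.171 ] z [ 0.995 -0.1    0.   ] x [ 0. -0. -1.] F [0.3 0.3 0.4] w 0.0007
```

View pics/s10.png

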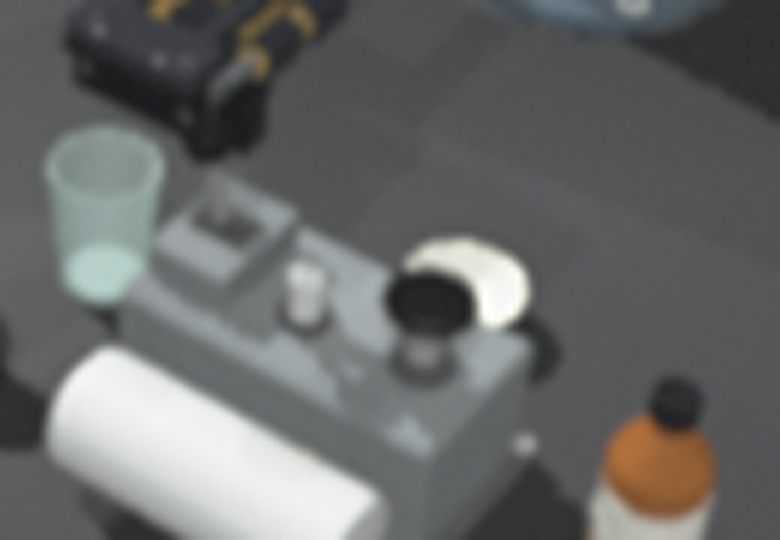

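The lever is being pushed over, now about half-way (ball hidden by the fingers at crop (230,135)); knob up, pin out. Continuing until the stop shows as force.

```bash
python3 -m handwheel '[{"delta_pos":[0,0,5],"dr":[0,0,0],"grip":1},{"delta_pos":[0,0,4],"dr":[0,0,0],"grip":1},{"delta_pos":[0,0,3],"dr":[0,0,0],"grip":1},{"delta_pos":[0,0,2],"dr":[0,0,0],"grip":1},{"delta_pos":[0,0,0],"dr":[0,0,0],"grip":1},{"delta_pos":[0,0,0],"dr":[0,0,0],"grip":1},{"delta_pos":[0,0,0],"dr":[0,0,0],"grip":1},{"delta_pos":[0,0,0],"dr":[0,0,0],"grip":1}]'
```

```text
time_s: 18.58
tcp_pos: [0.5262, 0.0092, 0.1712]
eef_rot: [0.078, 1.569, -0.079]
contact_force: [-0.3, -0.1, -0.0]
grip_width: 0.0005
```

```bash
python3 -m handwheel '[{"delta_pos":[0,0,2],"dr":[0,0,0],"grip":1},{"delta_pos":[0,0,2],"dr":[0,0,0],"grip":1},{"delta_pos":[0,0,1],"dr":[0,0,0],"grip":1},{"delta_pos":[0,0,1],"dr":[0,0,0],"grip":1},{"delta_pos":[0,0,0],"dr":[0,0,0],"grip":1},{"delta_pos":[0,0,0],"dr":[0,0,0],"grip":1},{"delta_pos":[0,0,0],"dr":[0,0,0],"grip":1},{"delta_pos":[0,0,0],"dr":[0,0,0],"grip":1}]'
```

```text
time_s: 19.25
tcp_pos: [0.5294, 0.009, 0.1708]
eef_rot: [0.079, 1.575, -0.078]
contact_force: [-6.1, -0.6, 3.1]
grip_width: 0.0003
```

```bash
python3 -m handwheel '[{"delta_pos":[0,0,1.5],"dr":[0,0,0],"grip":1},{"delta_pos":[0,0,1],"dr":[0,0,0],"grip":1},{"delta_pos":[0,0,0],"dr":[0,0,0],"grip":1},{"delta_pos":[0,0,0],"dr":[0,0,0],"grip":1},{"delta_pos":[0,0,0],"dr":[0,0,0],"grip":1},{"delta_pos":[0,0,0],"dr":[0,0,0],"grip":1},{"delta_pos":[0,0,0],"dr":[0,0,0],"grip":1},{"delta_pos":[0,0,0],"dr":[0,0,0],"grip":1}]'
```

```text
time_s: 19.92
tcp_pos: [0.5296, 0.009, 0.1707]
eef_rot: [0.078, 1.58, -0.078]
contact_force: [-10.0, 0.3, 6.5]
grip_width: 0.0006
```

Hard stop reached (10 N, no further motion). Backing straight off along −z, then up and away.

```bash
python3 -m handwheel '[{"delta_pos":[0,0,-10],"dr":[0,0,0],"grip":1},{"delta_pos":[0,0,-20],"dr":[0,0,0],"grip":1},{"delta_pos":[0,0,-30],"dr":[0,0,0],"grip":1},{"delta_pos":[0,0,-30],"dr":[0,0,0],"grip":1},{"delta_pos":[-30,0,0],"dr":[0,0,0],"grip":1},{"delta_pos":[-30,0,0],"dr":[0,0,0],"grip":1},{"delta_pos":[-30,0,0],"dr":[0,0,0],"grip":1},{"delta_pos":[-30,0,0],"dr":[0,0,0],"grip":1}]'
python3 -m handwheel '[{"delta_pos":[0,-35,0],"dr":[0,0,0],"grip":1},{"delta_pos":[0,-35,0],"dr":[0,0,0],"grip":1},{"delta_pos":[0,-35,0],"dr":[0,0,0],"grip":1},{"delta_pos":[0,-35,0],"dr":[0,0,0],"grip":1},{"delta_pos":[0,0,0],"dr":[0,0,0],"grip":1},{"delta_pos":[0,0,0],"dr":[0,0,0],"grip":1},{"delta_pos":[0,0,0],"dr":[0,0,0],"grip":1},{"delta_pos":[0,0,0],"dr":[0,0,0],"grip":1}]'
python3 - <<'E'
from h import *
st()
for c in("scene","top"):
    im,d=capture(c)
    cv2.imwrite(f"pics/{c}11.png",cv2.resize(im[120:300,220:460] if c=="scene" else im[120:300,200:440],None,fx=3.3,fy=3.3,interpolation=cv2.INTER_CUBIC))
    P,_,_=cloud(c,d)
    k=(abs(P[:,0]-.54)<.05)&(abs(P[:,1]-.01)<.03)&(P[:,2]>.165)&(P[:,2]<.21);Q=P[k]
    if len(Q): 
        print(c,"ball",len(Q),np.round(Q.mean(0),4),np.round((Q.min(0)+Q.max(0))/2,4),Q[:,2].max())
    k=(np.hypot(P[:,0]-.531,P[:,1]-.066)<.02)&(P[:,2]>.09)&(P[:,2]<.13);print("pin",np.round(np.sort(P[k][:,2])[-12:],4))
    k=(np.hypot(P[:,0]-.5275,P[:,1]-.133)<.02)&(P[:,2]>.10)&(P[:,2]<.16);print("knob",np.median(P[k][:,2]))
E
```

```text
time_s: 20.58
tcp_pos: [0.4452, 0.0174, 0.2927]
eef_rot: [0.078, 1.566, -0.079]
contact_force: [0.7, -1.3, -0.1]
grip_width: 0.0004
time_s: 21.25
tcp_pos: [0.4308, -0.1209, 0.291]
eef_rot: [0.078, 1.569, -0.077]
contact_force: [-0.5, 0.1, 0.3]
grip_width: 0.0004
21.25 tcp [ 0.4308 -0.1209  0.291 ] z [ 0.995 -0.099  0.   ] x [ 0.  0. -1.] F [-0.5  0.1  0.3] w 0.0004
scene ball 61 [0.556  0.0087 0.1819] [0.554  0.0078 0.1796] 0.19013723117237624
pin [0.1205 0.1205 0.1206 0.1209 0.1209 0.121  0.1211 0.1211 0.1212 0.1218
 0.1224 0.1236]
knob 0.1386742743136549
top ball 52 [0.548  0.0067 0.1866] [0.5485 0.0068 0.1843] 0.19376502814748375
pin [0.1212 0.1214 0.1215 0.1217 0.1228 0.123  0.1231 0.1232 0.1235 0.1245
 0.1256 0.1282]
knob 0.14042228544967103
```

View pics/scene11.png

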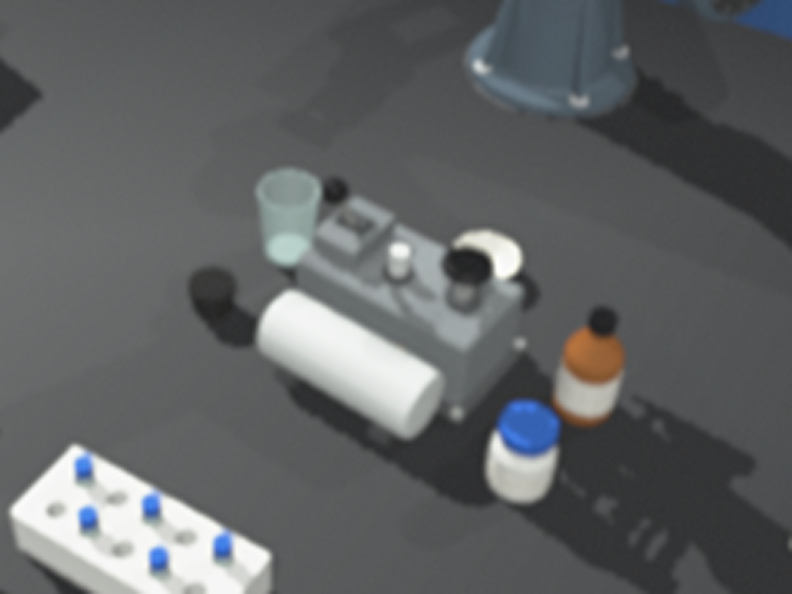

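View pics/top11.png

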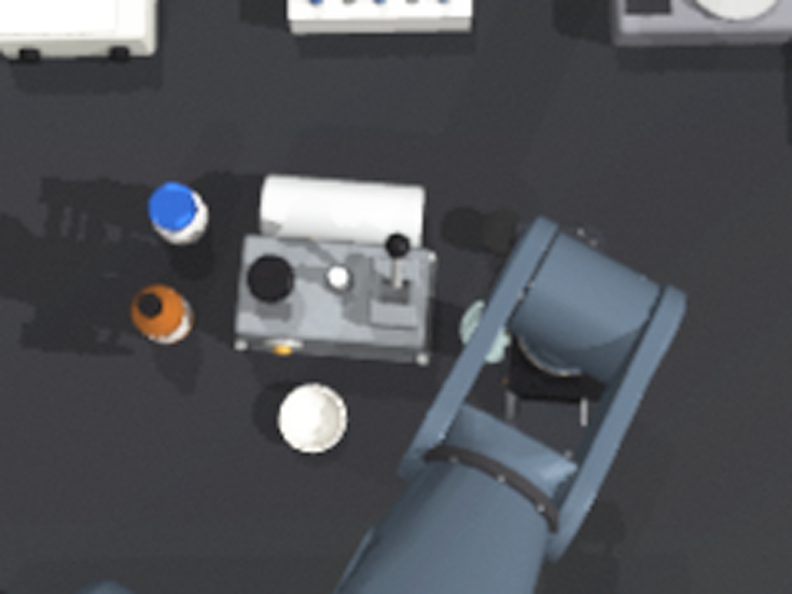

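Ball at (398,245) in the top crop, on the chamber side at about x = 0.551 (0.552 expected at the stop). The pin is out, the knob is up, and the glassware is where it was.

```bash
python3 -c "
from h import *
print(workorder.sign_off());st()"
```

```text
the job is handed in; nothing more can be done
None
the job is handed in; nothing more can be done
```

The pump is charged, the shut-off lever is all the way over to the air-chamber side, and the job was handed in at about 21 s.

- **Strokes:** I pressed the plunger with the shut fingertips for eight full strokes, each to the hard stop (knob top at 110 mm, about 35 N). Each time I let it spring fully back up.
- **Pin:** Its top reached about 120 mm after the sixth stroke and stayed there for the last two. After the lever move the scene camera put it at about 121 mm. The top camera read slightly higher, 121–128 mm, which I put down to depth noise. The fingers were never near it.
- **Lever:** I pushed the ball over until it stopped moving, at about 10 N. Afterwards it measured x ≈ 0.549 m from the top camera and 0.554 m from the scene camera, against 0.552 m expected at the stop.
- **Surroundings:** The knob is back up at 139–140 mm. The jar, bottle, beaker, stopper and dish look unmoved in the before and after pictures. The beaker was partly hidden by the arm in the last top view but clear in the scene view. The tin and spatula were outside the final close-ups, so I did not check them again; the arm never came down near them.
- **Hand-in:** The arm was clear of everything.

One measuring script failed part-way because the arm hid the ball. I repeated it with the wrist camera, and it had no effect on the scene.

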